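# Lock a fresh bayonet filter into the bench fume extractor

### The job

Fit the fresh filter cartridge (the one with the green grip bar) into the round port on top of the fume extractor: line its two lugs up with the two slots, lower it until its flange sits on the port's rim, twist it clockwise (seen from above) about 70 degrees to its stop so that it locks, then let go. Leave the used cartridge with the dark bar and the solder reel where they are.

Things in the scene. Friction and masses are not known exactly. Their poses are not given: they have to be found in the camera images.
- fresh_mid (a point): Fresh cartridge: green bar, pale green flange, 80 mm tall, 0.2 kg. Upward from its underside: core 52 mm across (foot tapers to 40); two opposite yellow lugs, 96 mm tip to tip, 14 wide, 6 to 18 mm up; flange 76 mm across, 32 to 40 mm up; grip bar 64 long, 18 thick, 40 to 80 mm up, over the lugs. Point: on the axis, 40 mm up (foot of the bar). x along bar and lugs (half turn is same), z up.
- port (a point): Grey ring, 128 mm across, on a cream box fixed on the bench; rim 106 mm above bench. Point: centre, level with rim. x along the two slots, z up. Opening 62 mm across; slots reach 112 mm across, take lugs +-15 deg, yellow marks. Below the 10 mm lip lugs turn freely, clockwise only, to a stop at 70 to 75 deg; hidden past 45. Seated: flange lies on the rim, cartridge point 8 mm above this. No spring.
- used_mid (a point): The used cartridge, to be left alone: dark grey bar, brown flange and core; same shape, size, point and axes as the fresh one.
- reel_mid (a point): Reel of solder wire, to be left alone: upright, two blue discs 64 mm across with a silver winding between, 50 mm tall. Point: its centre, 25 mm above the bench.
Mind the look-alikes: they are no part of the job. Of the things that look like the part that bears fresh_mid, the larger one is meant.

How it is judged:
On the way:
1. the fresh cartridge is down in the port with its lugs through the slots (horizontal distance between fresh_mid and port below 0.012 m and z of fresh_mid in the frame of port between -0.002 and 0.016 m and angle between fresh_mid's own z axis and vertical below 0.15 rad and angle between the x axis of fresh_mid and the x axis of port, either way round below 0.6 rad), for 0.1 s.
At the end, for the whole second after the job is handed in: The fresh cartridge sits upright (within 8 degrees) in the port, centred within 12 mm, flange on the rim (mid point -2 to 14 mm above the port's point, 8 when seated), lugs turned at least 50 degrees from the slots under the lip, released and at rest (horizontal distance between fresh_mid and port below 0.012 m and z of fresh_mid in the frame of port between -0.002 and 0.014 m and angle between fresh_mid's own z axis and vertical below 0.15 rad and angle between the x axis of fresh_mid and the x axis of port, either way round above 0.87 rad and linear speed of fresh below 0.02 m/s and angular speed of fresh below 0.2 rad/s); the robot touches nothing.
It fails at once if the used cartridge was moved more than 30 mm (distance of used_mid from where it was at the start of the episode above 0.03 m).
It fails at once if the solder reel was moved more than 30 mm (distance of reel_mid from where it was at the start of the episode above 0.03 m).
It also fails if it takes over 45 s, if anything falls off the work surface, if the arm or the gripper's body presses on something with over 40 N, if the wrist force passes 120 N, or if a joint passes its speed limit or range.

### The arm

A 6-joint arm with a two-finger parallel gripper is mounted at the origin on the work surface. World frame = base frame: x ahead of the robot, y to its left, z up, the work surface at z = 0. Lengths are in m, angles in rad, forces in N, time in s.
With the tool pointing down it reaches from about 0.35 to 0.85 m from the base axis. Payload 8.1 kg.
Tool frame: the origin (TCP) lies at the very end of the fingers, on their centre line; the grasp point (between the pads) lies 19 mm behind it; z points along the fingers, y is the line along which they close (so a half turn about z gives the same grasp; the last joint's range is limited). The gripper opens to 85 mm and grips with 20 to 120 N. Pads are 22 mm wide; open, the fingers measure 114 mm over their backs; the gripper's body (76 mm by 85 mm) begins 54 mm behind the grasp point. The pads swing forward as they close: fully open they stand 13 mm farther back than shut.
Start: joints at [-1.224, 0.13, 1.488, -0, 1.523, -0.085], TCP at [0.251, -0.545, 0.204] pointing down, gripper open.
Joint ranges: [-2.96, 2.96], [-0.89, 2.26], [0.02, 2.5], [-1.34, 4.48], [0, 2.73], [-2.66, 2.66]. Speed limits (rad/s): [2.39, 2.39, 2.79, 3.14, 3.14, 3.14].

### API

Orientations are given as a unit quaternion [w, x, y, z].
In Python, from bench import ctrl, viewer, sign_off gives the robot as it stands.
- The arm moves only by the tool step_arm, never from a script. Its argument "commands" is a list that holds one entry, the list of rows, each a list of 5 numbers: the finger opening in mm, from 0 to 85.4, then the shift along the world's x, y, z in mm, then the turn about the world's z in degrees. A call has exactly 10 rows; each row shifts and turns the commanded pose from where the row before left it; what a row does not reach is not made up. A row lasts 1/10 s, in which the tool goes at most 50 mm and 8.59 degrees, less where a joint would pass 70% of its speed; a pose out of reach is approached as far as the arm can. A call is refused whole if a number of a shift passes 50 or a number of a turn 8.59, either way. A call with a gripper value outside its range is refused whole. The fingers move at their own pace and stop on an object; "force" is the grip in N (left out, the last holds). Time passes only in rows, so rows that do not move let the fingers close, or fill a call up. It gives the time, the measured TCP pose, the force, the opening and the grip force at its end, in the units of the state.
- ctrl.state(): the state, without advancing time (a new reading comes with each control period).
- viewer.capture(name): name is "side" or "top"; returns the picture (400x640x3 uint8, red, green, blue); there is no depth.
- viewer.camera_model(name): a dict with "intrinsics" (3x3 intrinsics, pixels), "T" (4x4, takes a point from camera to world coordinates). Camera axes: x right, y down, z forward; pixel columns grow to the right and rows downward; lengths in m; the calibration is good to about 2 mm. A picture is of the moment at which its call begins. camera_model takes no time and is no camera call.
- sign_off(): hands the job in; it is judged then, once.
The state is a dict: "clock": time; "joints": joint angles; "qvel": joint speeds; "joint_torque": joint torques, N m; "ee_pos": TCP position; "tcp_rot": TCP orientation; "wrist_force": force on the tool from outside, world axes, zero at the start; "moment": the same for the moment, N m; "width": finger opening in m; "grasp_force": force on a finger pad.
Only numpy, scipy, OpenCV 4.12 (cv2) and the standard library are available. Lean on these libraries where they do the work, as an engineer would, in place of code of your own. Each camera call takes 0.05 s, during which the arm holds its last target. There are 200 camera calls.

## Working session

There is one attempt and no reset: what is moved stays moved. The work goes in short steps, Python scripts to look and compute and a tool call to move; the robot and the scene stay as the last step left them, time stands still between calls to the robot, and variables do not carry over. Pictures are saved under pics/ and viewed, at most 10 in all, crops included, and the job is handed in when it is done.

Besides the shell and the picture viewer there is one more tool, called as a command line: name --argument value ..., lists and objects as JSON in quotes. step_arm: Moves the arm, as the interface text tells. Its arguments: {"type":"object","properties":{"commands":{"type":"array","items":{"type":"array","items":{"type":"array","items":{"type":"number"}}}},"force":{"type":"number"}},"required":["commands"]}

```bash
mkdir -p pics; python3 - <<'E'
from bench import ctrl, viewer
import cv2,numpy as np
for n in("side","top"):
    im=viewer.capture(n); cv2.imwrite(f"pics/{n}0.png",im[:,:,::-1]); m=viewer.camera_model(n); print(n,np.round(m["intrinsics"],1).tolist(),np.round(m["T"],3).tolist())
s=ctrl.state();print(s)
E
```

```text
side [[409.2, 0.0, 310.9], [0.0, 409.2, 189.4], [0.0, 0.0, 1.0]] [[0.757, -0.339, 0.559, 0.097], [-0.653, -0.413, 0.634, -0.515], [0.016, -0.845, -0.534, 0.508], [0.0, 0.0, 0.0, 1.0]]
top [[376.3, 0.0, 320.6], [0.0, 376.3, 198.8], [0.0, 0.0, 1.0]] [[0.092, -0.97, 0.223, 0.321], [-0.996, -0.09, 0.017, -0.039], [0.004, -0.224, -0.975, 0.95], [0.0, 0.0, 0.0, 1.0]]
{'clock': 0.1, 'joints': array([-1.22441939e+00,  1.31124462e-01,  1.48917493e+00,  1.05020099e-05,
        1.52297910e+00, -8.54160068e-02]), 'qvel': array([ 0.00023809, -0.00250102, -0.0006597 , -0.00030141,  0.00119682,
       -0.00094967]), 'joint_torque': array([ 1.55057143e-03, -5.70954251e+01, -5.01940978e+01, -1.31164684e-04,
        8.23035050e-03, -8.81934875e-05]), 'ee_pos': array([ 0.25093233, -0.54441631,  0.20302367]), 'tcp_rot': array([-8.36435418e-04,  9.76784450e-01,  2.14222847e-01, -1.04472340e-04]), 'wrist_force': array([ 0.23570531, -0.74533911,  0.06983326]), 'moment': array([0.04331609, 0.0141729 , 0.03566642]), 'grasp_force': 0.0, 'width': 0.08564217001521551}
```

View pics/top0.png

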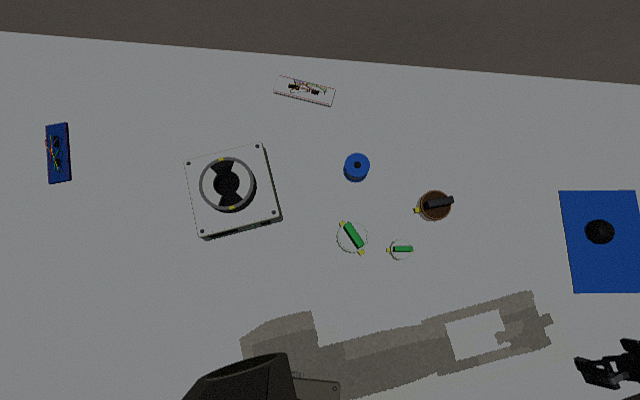

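View pics/side0.png

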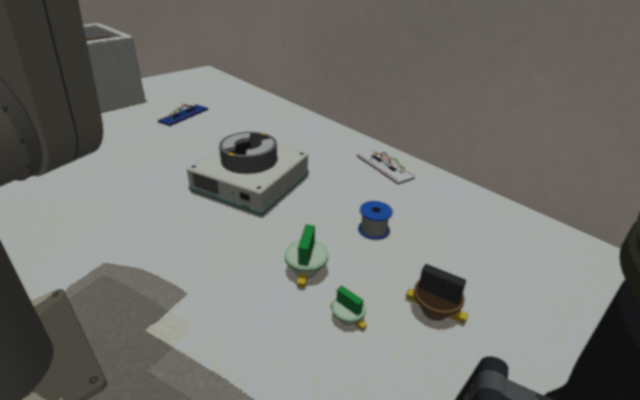

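Top view: two green-barred parts, the larger at (352,236) and the smaller at (401,249). The larger one is meant. The used cartridge is at (435,204), the reel at (356,167), and the port at (228,184) with yellow marks at about (221,160) and (233,208). Next I measure and make a confirming crop.

```bash
cat > h.py <<'E'
import cv2,numpy as np
from bench import ctrl,viewer
def ray(n,uv,z):
    m=viewer.camera_model(n);T=m["T"];d=T[:3,:3]@np.linalg.inv(m["intrinsics"])@[uv[0],uv[1],1];o=T[:3,3]
    return (o+d*(z-o[2])/d[2])[:2]
def blobs(im,lo,hi,amin=6):
    h=cv2.cvtColor(im,cv2.COLOR_RGB2HSV);m=cv2.inRange(h,np.array(lo),np.array(hi))
    n,l,s,c=cv2.connectedComponentsWithStats(m)
    return [(l==i,s[i,4],c[i]) for i in range(1,n) if s[i,4]>=amin]
G=((50,130,50),(80,255,255));Y=((20,130,60),(33,255,255))
E
python3 - <<'E'
from h import *
for n in("top","side"):
    im=viewer.capture(n)
    for nm,(lo,hi),z in(("green",G,.08),("yel",Y,.018)):
        for m,a,c in blobs(im,lo,hi):
            p=np.argwhere(m)[:,::-1].astype(np.float32);r=cv2.minAreaRect(p)
            b=np.array([ray(n,q,z) for q in cv2.boxPoints(r)])
            e=[b[1]-b[0],b[2]-b[1]];e.sort(key=np.linalg.norm)
            print(n,nm,a,np.round(c,1),"xy",np.round(ray(n,c,z),4),"boxc",np.round(b.mean(0),4),"sz",np.round([np.linalg.norm(v) for v in e],3),"ang",round(np.degrees(np.arctan2(e[1][1],e[1][0]))%180,1),"z106",np.round(ray(n,c,.106),4))
    if n=="top":
        a=cv2.resize(im[130:270,170:290],None,fx=4,fy=4,interpolation=2)[:,:,::-1];b=cv2.resize(im[200:270,320:420],None,fx=3,fy=3,interpolation=2)[:,:,::-1]
        k=np.zeros((560,300,3),np.uint8);k[:210]=b;cv2.imwrite("pics/c1.png",np.hstack([a,k]))
E
```

```text
top green 7 [ 55.3 154. ] xy [0.5719 0.6283] boxc [0.5722 0.6283] sz [0.001 0.016] ang 167.8 z106 [0.5644 0.6083]
top green 194 [353.7 234.4] xy [ 0.4431 -0.1086] boxc [ 0.4433 -0.1086] sz [0.016 0.062] ang 38.0 z106 [ 0.4394 -0.1066]
top green 81 [403.6 248.8] xy [ 0.4204 -0.2254] boxc [ 0.4199 -0.2253] sz [0.009 0.039] ang 95.3 z106 [ 0.4174 -0.2198]
top yel 6 [ 51.2 150.5] xy [0.5983 0.6889] boxc [0.5981 0.689 ] sz [0.002 0.015] ang 24.5 z106 [0.5721 0.6202]
top yel 7 [ 55. 162.] xy [0.5683 0.6712] boxc [0.5683 0.6712] sz [0.002 0.018] ang 30.6 z106 [0.5449 0.6041]
top yel 14 [220.5 159. ] xy [0.6162 0.2458] boxc [0.6162 0.2458] sz [0.005 0.013] ang 95.3 z106 [0.5883 0.2188]
top yel 20 [231.1 207.2] xy [0.4918 0.1998] boxc [0.492  0.1996] sz [0.009 0.013] ang 109.8 z106 [0.4757 0.1772]
top yel 30 [417.4 209.5] xy [ 0.5296 -0.2692] boxc [ 0.5296 -0.2696] sz [0.013 0.013] ang 1.9 z106 [ 0.5099 -0.2475]
top yel 13 [341.7 222.7] xy [ 0.4783 -0.0815] boxc [ 0.4775 -0.0811] sz [0.005 0.013] ang 140.3 z106 [ 0.4634 -0.0775]
top yel 23 [361.1 251.8] xy [ 0.4105 -0.1349] boxc [ 0.4102 -0.1
[... 307 characters left out ...]
56 [349.5 299.8] xy [ 0.3997 -0.2555] boxc [ 0.3997 -0.2544] sz [0.024 0.044] ang 94.6 z106 [ 0.3813 -0.2713]
side yel 15 [230.9 153.5] xy [0.563  0.3298] boxc [0.5632 0.3295] sz [0.01  0.017] ang 58.8 z106 [0.4792 0.178 ]
side yel 96 [301.7 279.9] xy [ 0.4138 -0.1363] boxc [ 0.4134 -0.1365] sz [0.015 0.028] ang 37.2 z106 [ 0.3568 -0.2044]
side yel 71 [411.  294.6] xy [ 0.5271 -0.2736] boxc [ 0.5259 -0.2739] sz [0.013 0.023] ang 41.7 z106 [ 0.4498 -0.317 ]
side yel 118 [459.3 316.2] xy [ 0.5481 -0.3479] boxc [ 0.5488 -0.3461] sz [0.02  0.021] ang 105.5 z106 [ 0.467  -0.3779]
side yel 55 [360.5 324.2] xy [ 0.4225 -0.2617] boxc [ 0.4227 -0.2614] sz [0.011 0.015] ang 84.5 z106 [ 0.3639 -0.3072]
```

View pics/c1.png

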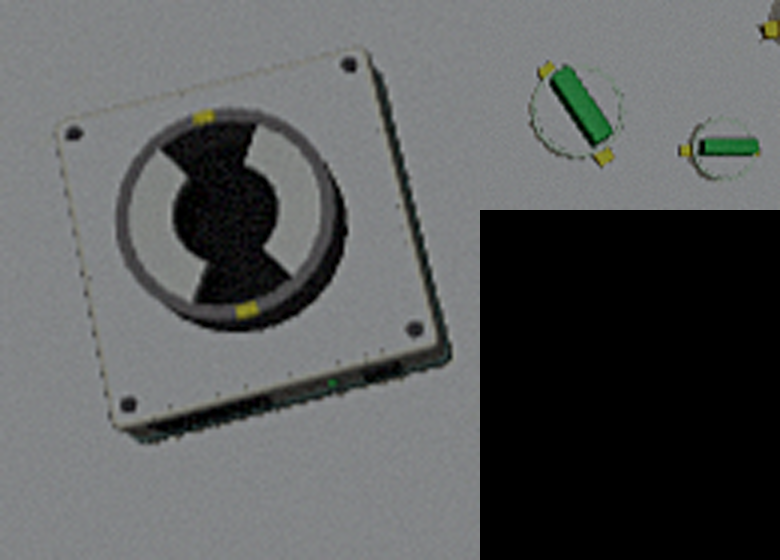

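The crop shows the larger green bar at 62 x 16 mm, which fits 64 x 18. The small one is 39 x 9 mm. The fresh cartridge is at (0.4435, -0.1085) with its axis at 38°. The port is at (0.532, 0.198) with its slots at 20°, and its marks lie 120 mm apart, so that agrees too. To keep joint 6 in range through the final clockwise twist, I grasp with the tool turned by the half turn (+193.5°).

step_arm --commands '[[[85,6.4,14.5,0,6.45],[85,6.4,14.5,0,6.45],[85,6.4,14.5,0,6.45],[85,6.4,14.5,0,6.45],[85,6.4,14.5,0,6.45],[85,6.4,14.5,0,6.45],[85,6.4,14.5,0,6.45],[85,6.4,14.5,0,6.45],[85,6.4,14.5,0,6.45],[85,6.4,14.5,0,6.45]]]' --force 60

```text
clock: 1.2
ee_pos: [0.3153, -0.3992, 0.2038]
tcp_rot: [-0.0, 0.71, 0.704, 0.0]
wrist_force: [-0.3, 0.5, 1.0]
width: 0.0849
grasp_force: 0.0
```

step_arm --commands '[[[85,6.4,14.5,0,6.45],[85,6.4,14.5,0,6.45],[85,6.4,14.5,0,6.45],[85,6.4,14.5,0,6.45],[85,6.4,14.5,0,6.45],[85,6.4,14.5,0,6.45],[85,6.4,14.5,0,6.45],[85,6.4,14.5,0,6.45],[85,6.4,14.5,0,6.45],[85,6.4,14.5,0,6.45]]]'

```text
clock: 2.2
ee_pos: [0.3792, -0.2542, 0.2039]
tcp_rot: [-0.0, 0.225, 0.974, 0.0]
wrist_force: [-0.0, 0.5, 0.2]
width: 0.0848
grasp_force: 0.0
```

step_arm --commands '[[[85,6.4,14.5,0,6.45],[85,6.4,14.5,0,6.45],[85,6.4,14.5,0,6.45],[85,6.4,14.5,0,6.45],[85,6.4,14.5,0,6.45],[85,6.4,14.5,0,6.45],[85,6.4,14.5,0,6.45],[85,6.4,14.5,0,6.45],[85,6.4,14.5,0,6.45],[85,6.4,14.5,0,6.45]]]'

```text
clock: 3.2
ee_pos: [0.4432, -0.1093, 0.2039]
tcp_rot: [-0.0, -0.33, 0.944, 0.0]
wrist_force: [-0.3, -0.4, 0.3]
width: 0.0851
grasp_force: 0.0
```

```bash
cat >> h.py <<'E'
def st():
    s=ctrl.state();w,x,y,z=s["tcp_rot"];yaw=np.degrees(np.arctan2(2*(x*y+w*z),1-2*(y*y+z*z)))%360
    print(round(s["clock"],2),"ee",np.round(s["ee_pos"],4),"yaw",round(yaw,1),"q",np.round(s["joints"],2),"F",np.round(s["wrist_force"],1),"M",np.round(s["moment"],2),"w",round(s["width"],4),"g",round(s["grasp_force"],1));return s
E
python3 -c "from h import *;st()"
```

```text
3.2 ee [ 0.4432 -0.1093  0.2039] yaw 218.5 q [-0.35 -0.27  1.87 -0.    1.54 -2.6 ] F [-0.3 -0.4  0.3] M [0.02 0.01 0.01] w 0.0851 g 0.0
```

step_arm --commands '[[[85,0,0,-20,0],[85,0,0.8,-20,0],[85,0,0,-20,0],[85,0,0,-20,0],[85,0,0,-20,0],[85,0,0,-20,0],[85,0,0,-16,0],[85,0,0,-12,0],[85,0,0,-10,0],[85,0,0,0,0]]]'

```text
clock: 4.2
ee_pos: [0.4421, -0.1088, 0.0447]
tcp_rot: [-0.001, -0.328, 0.945, 0.001]
wrist_force: [-0.5, 0.0, -0.0]
width: 0.0851
grasp_force: 0.0
```

step_arm --commands '[[[5,0,0,0,0],[5,0,0,0,0],[5,0,0,0,0],[5,0,0,0,0],[5,0,0,0,0],[5,0,0,0,0],[5,0,0,0,0],[5,0,0,0,0],[5,0,0,0,0],[5,0,0,0,0]]]'

```text
clock: 5.2
ee_pos: [0.4437, -0.1094, 0.0466]
tcp_rot: [0.0, -0.328, 0.945, -0.0]
wrist_force: [0.4, -0.5, 5.7]
width: 0.0156
grasp_force: 59.5
```

```bash
python3 - <<'E'
from h import *
st()
a=viewer.capture("side")[180:340,220:420];cv2.imwrite("pics/g1.png",cv2.resize(a,None,fx=3,fy=3)[:,:,::-1])
E
```

```text
5.2 ee [ 0.4437 -0.1094  0.0466] yaw 218.2 q [-0.35 -0.13  2.04 -0.    1.22 -2.59] F [ 0.4 -0.5  5.7] M [-0.11  0.08 -0.02] w 0.0156 g 59.5
```

View pics/g1.png

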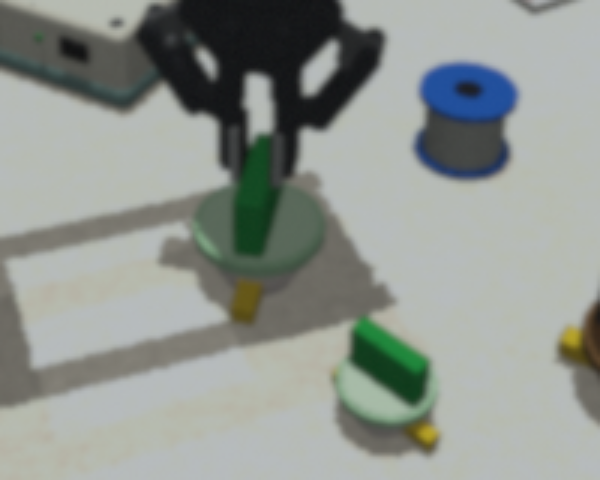

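The pads hold the green bar in the middle of the crop and nothing else is touched. Next I lift and carry.

step_arm --commands '[[[5,0,0,10,0],[5,0,0,15,0],[5,0,0,20,0],[5,0,0,20,0],[5,0,0,20,0],[5,0,0,20,0],[5,0,0,20,0],[5,0,0,15,0],[5,0,0,5,0],[5,0,0,0,0]]]'

```text
clock: 6.25
ee_pos: [0.4434, -0.1092, 0.1914]
tcp_rot: [0.0, -0.328, 0.945, -0.0]
wrist_force: [0.9, 1.0, -2.1]
width: 0.0154
grasp_force: 58.8
```

step_arm --commands '[[[5,2,8,0,-1],[5,4,14,0,-1],[5,5,18,0,-1],[5,6,20,0,-1],[5,6,20,0,-1],[5,6,20,0,-1],[5,6,20,0,-1],[5,6,20,0,-1],[5,6,20,0,-1],[5,6,20,0,-1]]]'

```text
clock: 7.25
ee_pos: [0.4953, 0.0717, 0.1892]
tcp_rot: [-0.001, -0.244, 0.97, 0.0]
wrist_force: [0.8, -0.7, -1.3]
width: 0.0156
grasp_force: 58.8
```

step_arm --commands '[[[5,6,20,0,-1],[5,6,20,0,-1],[5,6,20,0,-1],[5,5,20,0,-1],[5,4,18,0,-1],[5,4,14,0,-1],[5,3,8,0,-1],[5,1,5,0,-1],[5,0,2,0,0],[5,0,0,0,0]]]'

```text
clock: 8.25
ee_pos: [0.5307, 0.1977, 0.1902]
tcp_rot: [-0.001, -0.176, 0.984, -0.0]
wrist_force: [-0.8, 0.3, -1.5]
width: 0.0156
grasp_force: 58.8
```

```bash
python3 - <<'E'
from h import *
s=st();z=s["ee_pos"][2]
for n in("top","side"):
    im=viewer.capture(n)
    for nm,(lo,hi),dz in(("green",G,.035),("yel",Y,-.027)):
        for m,a,c in blobs(im,lo,hi): print(n,nm,a,np.round(c,1),"held",np.round(ray(n,c,z+dz),4),"z106",np.round(ray(n,c,.106),4))
    o=(130,160) if n=="top" else (80,150)
    cv2.imwrite(f"pics/p1{n}.png",cv2.resize(im[o[0]:o[0]+130,o[1]:o[1]+170],None,fx=4,fy=4)[:,:,::-1])
E
```

```text
8.25 ee [0.5307 0.1977 0.1902] yaw 200.3 q [ 0.27  0.05  1.6  -0.    1.49 -1.66] F [-0.8  0.3 -1.5] M [ 0.    0.04 -0.02] w 0.0156 g 58.8
top green 117 [212.4 174.9] held [0.5158 0.1933] z106 [0.5479 0.2316]
top green 88 [403.3 249. ] held [ 0.4034 -0.1939] z106 [ 0.417  -0.2193]
top yel 50 [223.4 194.3] held [0.4917 0.183 ] z106 [0.5042 0.1992]
top yel 21 [231.1 207.1] held [0.4654 0.1626] z106 [0.4759 0.1773]
top yel 31 [417.3 209.5] held [ 0.4969 -0.2332] z106 [ 0.5097 -0.2474]
top yel 11 [388.4 250.1] held [ 0.4052 -0.1762] z106 [ 0.4114 -0.1862]
side green 310 [242.1 102.4] held [0.4953 0.1434] z106 [0.6637 0.4215]
side green 356 [349.4 299.8] held [ 0.2969 -0.3436] z106 [ 0.3814 -0.2712]
side yel 49 [235.4 127.5] held [0.4929 0.1732] z106 [0.5588 0.2877]
side yel 15 [230.9 153.5] held [0.4247 0.0792] z106 [0.4792 0.178 ]
side yel 71 [411.  294.6] held [ 0.3995 -0.3452] z106 [ 0.4498 -0.317 ]
side yel 118 [459.3 316.2] held [ 0.4142 -0.3975] z106 [ 0.467  -0.3779]
side yel 54 [360.4 324.2] held [ 0.3258 -0.3368] z106 [ 0.3639 -0.3071]
```

View pics/p1side.png

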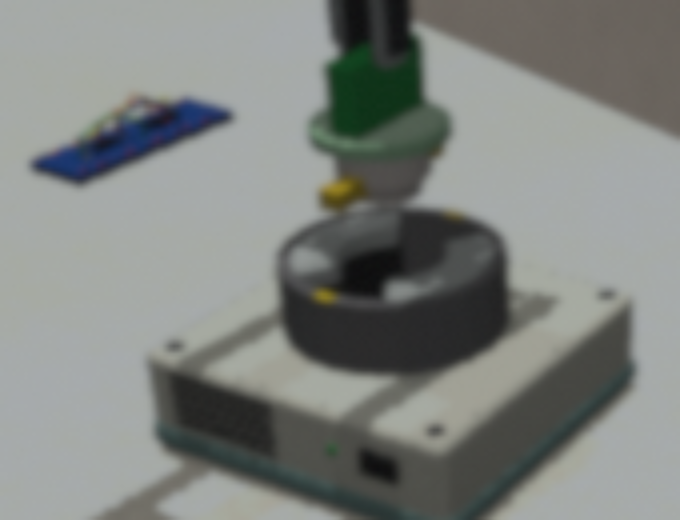

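View pics/p1top.png

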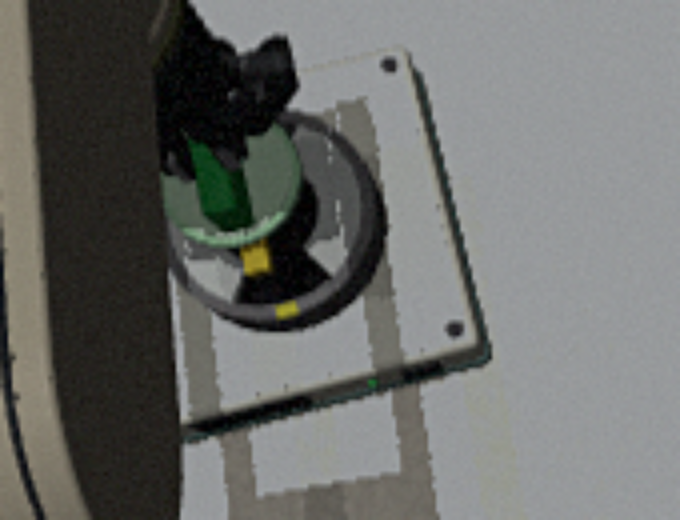

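Side view: the cartridge hangs upright over the ring. The near lug (335,192) stands over the near mark (325,295). The top-view lug offset from the TCP is 41.7 mm at 20.6°, so it is centred and aligned. Next I lower it.

step_arm --commands '[[[5,1,0,-8,0],[5,0,0,-8,0],[5,0,0,-7,0],[5,0,0,-7,0],[5,0,0,-6,0],[5,0,0,-6,0],[5,0,0,-5,0],[5,0,0,-5,0],[5,0,0,-4,0],[5,0,0,0,0]]]'

```text
clock: 9.35
ee_pos: [0.5317, 0.1977, 0.1342]
tcp_rot: [-0.001, -0.176, 0.984, -0.0]
wrist_force: [0.0, 0.5, -1.6]
width: 0.0155
grasp_force: 58.8
```

```bash
python3 - <<'E'
from h import *
st()
im=viewer.capture("side")
cv2.imwrite("pics/p2.png",cv2.resize(im[80:210,150:320],None,fx=4,fy=4)[:,:,::-1])
E
```

```text
9.35 ee [0.5317 0.1977 0.1342] yaw 200.2 q [ 0.27  0.09  1.66 -0.    1.39 -1.66] F [ 0.   0.5 -1.6] M [ 0.02  0.05 -0.04] w 0.0155 g 58.8
```

View pics/p2.png

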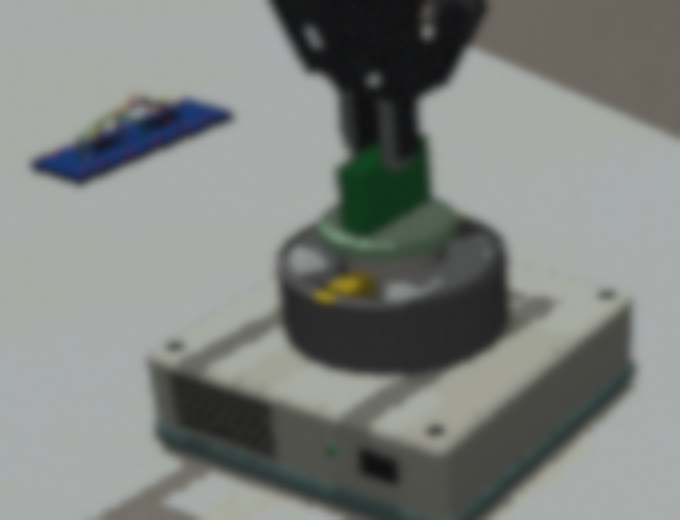

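The near lug (350,285) is entering the slot at the near mark (322,297) with no contact force. I continue down to seat it.

step_arm --commands '[[[5,0,0,-2,0],[5,0,0,-2,0],[5,0,0,-2,0],[5,0,0,-2,0],[5,0,0,-2,0],[5,0,0,-2,0],[5,0,0,-1,0],[5,0,0,-0.5,0],[5,0,0,0,0],[5,0,0,0,0]]]'

```text
clock: 10.4
ee_pos: [0.5322, 0.1979, 0.1216]
tcp_rot: [0.0, -0.176, 0.984, 0.0]
wrist_force: [0.2, 0.7, -1.6]
width: 0.0159
grasp_force: 58.8
```

step_arm --commands '[[[5,0,0,-0.5,0],[5,0,0,-0.5,0],[5,0,0,0,0],[5,0,0,-0.5,0],[5,0,0,0,0],[5,0,0,0,0],[5,0,0,0,0],[5,0,0,0,0],[5,0,0,0,0],[5,0,0,0,0]]]'

```text
clock: 11.4
ee_pos: [0.5325, 0.1977, 0.1207]
tcp_rot: [0.0, -0.176, 0.984, -0.0]
wrist_force: [-1.6, -3.4, 5.4]
width: 0.016
grasp_force: 59.7
```

```bash
python3 - <<'E'
from h import *
st()
im=viewer.capture("side")
cv2.imwrite("pics/p3.png",cv2.resize(im[80:210,150:320],None,fx=4,fy=4)[:,:,::-1])
E
```

```text
11.4 ee [0.5325 0.1977 0.1207] yaw 200.2 q [ 0.27  0.1   1.68 -0.    1.37 -1.66] F [-1.6 -3.4  5.4] M [-0.41  0.35  0.04] w 0.016 g 59.7
```

View pics/p3.png

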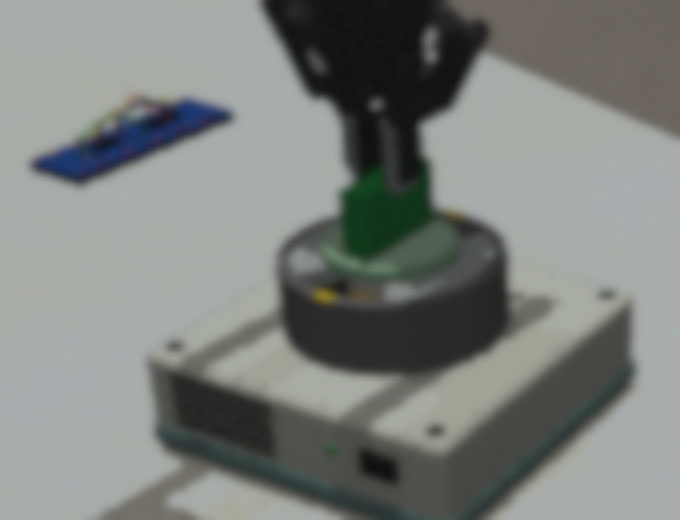

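The flange is on the rim: contact came at TCP z 0.1207, as predicted (0.1206). The lug is now below the lip at (365,293). Next I twist clockwise.

step_arm --commands '[[[5,0,0,0.3,-3],[5,0,0,0,-6],[5,0,0,0,-6],[5,0,0,0,-6],[5,0,0,0,-6],[5,0,0,0,-6],[5,0,0,0,-6],[5,0,0,0,-6],[5,0,0,0,-6],[5,0,0,0,-3]]]'

```text
clock: 12.45
ee_pos: [0.5323, 0.1986, 0.1206]
tcp_rot: [0.0, 0.292, 0.956, 0.001]
wrist_force: [-0.3, 1.6, 3.1]
width: 0.0157
grasp_force: 59.3
```

```bash
python3 -c "from h import *;st()"
```

```text
12.45 ee [0.5323 0.1986 0.1206] yaw 146.0 q [ 0.27  0.1   1.68  0.    1.37 -0.71] F [-0.3  1.6  3.1] M [0.27 0.1  0.04] w 0.0157 g 59.3
```

Free turning so far (54°). I continue to the stop.

step_arm --commands '[[[5,0,0,0,-4],[5,0,0,0,-4],[5,0,0,0,-3],[5,0,0,0,-2],[5,0,0,0,-2],[5,0,0,0,-1],[5,0,0,0,-1],[5,0,0,0,0],[5,0,0,0,0],[5,0,0,0,0]]]'

```text
clock: 13.45
ee_pos: [0.5324, 0.1981, 0.1205]
tcp_rot: [0.0, 0.428, 0.904, 0.0]
wrist_force: [-0.2, 3.3, 2.7]
width: 0.0158
grasp_force: 59.4
```

```bash
python3 -c "from h import *;st()"
```

```text
13.45 ee [0.5324 0.1981 0.1205] yaw 129.3 q [ 0.27  0.1   1.68  0.    1.37 -0.42] F [-0.2  3.3  2.7] M [ 0.56 -0.11  0.07] w 0.0158 g 59.4
```

step_arm --commands '[[[5,0,0,0,-1],[5,0,0,0,-1],[5,0,0,0,-1],[5,0,0,0,-0.5],[5,0,0,0,0],[5,0,0,0,0],[5,0,0,0,0],[5,0,0,0,0],[5,0,0,0,0],[5,0,0,0,0]]]'

```text
clock: 14.45
ee_pos: [0.5327, 0.198, 0.1206]
tcp_rot: [0.001, 0.456, 0.89, 0.0]
wrist_force: [4.9, 2.0, 2.8]
width: 0.0161
grasp_force: 59.6
```

```bash
python3 -c "from h import *;st()"
```

```text
14.45 ee [0.5327 0.198  0.1206] yaw 125.8 q [ 0.27  0.1   1.68 -0.    1.36 -0.36] F [4.9 2.  2.8] M [ 0.66 -0.84  0.5 ] w 0.0161 g 59.6
```

The moment has risen to 0.5 N m at 74°, so the stop is reached. I release and retreat straight up.

step_arm --commands '[[[30,0,0,0,0],[60,0,0,0,0],[85,0,0,0,0],[85,0,0,0,0],[85,0,0,0,0],[85,0,0,0,0],[85,0,0,0,0],[85,0,0,0,0],[85,0,0,3,0],[85,0,0,8,0]]]'

```text
clock: 15.45
ee_pos: [0.5315, 0.1977, 0.1308]
tcp_rot: [-0.001, 0.456, 0.89, -0.001]
wrist_force: [-0.2, -0.1, 0.7]
width: 0.0851
grasp_force: 0.0
```

step_arm --commands '[[[85,0,0,10,0],[85,0,0,15,0],[85,0,0,20,0],[85,0,0,20,0],[85,0,0,20,0],[85,0,0,20,0],[85,0,0,15,0],[85,0,0,5,0],[85,0,0,0,0],[85,0,0,0,0]]]'

```text
clock: 16.45
ee_pos: [0.5317, 0.1978, 0.2554]
tcp_rot: [-0.0, 0.456, 0.89, -0.0]
wrist_force: [-1.1, 0.6, 0.3]
width: 0.0851
grasp_force: 0.0
```

```bash
python3 - <<'E'
from h import *
st()
im=viewer.capture("side")
cv2.imwrite("pics/p4.png",cv2.resize(im[80:210,150:320],None,fx=4,fy=4)[:,:,::-1])
for n in("side","top"):
  for m,a,c in blobs(viewer.capture(n),*G,30):
    r=cv2.minAreaRect(np.argwhere(m)[:,::-1].astype(np.float32));b=np.array([ray(n,q,.154) for q in cv2.boxPoints(r)]);e=max(b[1]-b[0],b[2]-b[1],key=np.linalg.norm)
    print(n,a,np.round(c,1),np.round(ray(n,c,.154),4),np.degrees(np.arctan2(e[1],e[0]))%180)
E
```

```text
16.45 ee [0.5317 0.1978 0.2554] yaw 125.7 q [ 0.27  0.03  1.5  -0.    1.61 -0.36] F [-1.1  0.6  0.3] M [ 0.02  0.01 -0.  ] w 0.0851 g 0.0
side 421 [246.9 131.6] [0.5108 0.1591] 55.95867328121104
side 356 [349.5 299.8] [ 0.3474 -0.3004] 94.24322973163353
top 158 [222.4 176.6] [0.5333 0.1938] 127.02986559339672
top 88 [403.3 249. ] [ 0.4115 -0.2091] 95.28093729179939
```

View pics/p4.png

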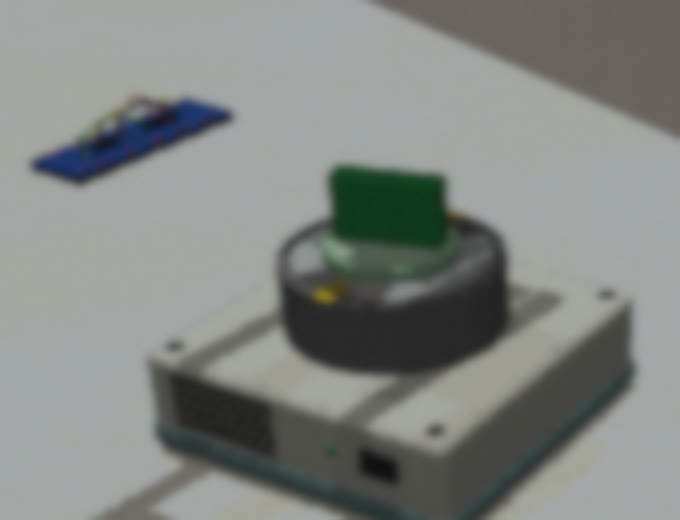

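The bar (387,205) stands upright at 127°, 73° from the slots. The flange is on the rim and the gripper is clear.

```bash
python3 -c "from bench import sign_off;print(sign_off())"
```

```text
the job is handed in; nothing more can be done
None
```

The fresh cartridge sits in the port with its flange on the rim, was twisted clockwise to its stop (about 73° from the slots) and released, and the job was handed in at about 17 s; the hand-in gave no verdict.

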